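# Tighten the thumbscrew on the loaded specimen holder

## Task

Of the two specimen holders on the microscopy bench, one has an orange resin block under its clamp. Turn that holder's knurled brass thumbscrew clockwise until it seats, stop as soon as the resistance rises without overtightening it, and let go; leave the empty holder's thumbscrew as it is.

Things in the scene. Friction and masses are not known exactly. Their poses are not given: they have to be found in the camera images.
- clamp_screw (a joint): angle of the loaded holder's thumbscrew in its thread, rad; grows as it is tightened (clockwise from above), 0 = seated, where it stops. It starts at -1.2 to -0.7, so less than a quarter turn is missing and one grasp is enough. It does not sink as it turns. Until it seats it turns against a steady drag of about 0.05 N m and stays where it is left.
- clamp_strain (a joint): how far the loaded holder's screw head has been forced past its seat (the clamped block giving), rad: 0 until the screw is seated. Once seated, the head gives only above 0.1 N m, then by 1 rad per 0.8 N m: 0.05 to 0.15 rad is snug, 0.35 rad overtightened. It springs back to 0 when let go.
- clamp_head (a point): centre of the loaded holder's thumbscrew head, on its upright axis, 94 mm above the bench: knurled brass, round (grip at any yaw), 30 mm across, 24 mm tall (82 to 106 mm above the bench), on a 14 mm thick neck that rises 22 mm from the crossbar's middle. Under the screw's black pad lies an orange resin block, 76 x 50 x 19 mm, jutting out on both sides of the crossbar.
- spare_mark (a point): outer end of the white line on top of the empty holder's screw head, 13 mm from its axis, 106 mm above the bench; moves if that screw turns. Both holders and screws look alike but for the orange block, and are fixed to the bench: dark steel base 110 x 100 x 14 mm, two posts, aluminium crossbar 24 mm wide, 100 mm long, its top 60 mm above the bench; the screw stands at the holder's centre.
Mind the look-alikes: they are no part of the job. Leave any green look-alike of the part that bears clamp_screw alone.

How it is judged:
By the outcome, as a careful person would: the job done as asked, in the order asked, and still so for the second after the job is handed in, with the robot touching nothing.
It also fails if it takes over 40 s, if anything falls off the work surface, if the arm or the gripper's body presses on something with over 40 N, if the wrist force passes 120 N, or if a joint passes its speed limit or range.

## Robot

A 6-joint arm with a two-finger parallel gripper is mounted at the origin on the work surface. World frame = base frame: x ahead of the robot, y to its left, z up, the work surface at z = 0. Lengths are in m, angles in rad, forces in N, time in s.
With the tool pointing down it reaches from about 0.25 to 0.725 m from the base axis. Payload 4 kg.
Tool frame: the origin (TCP) lies on the centre line of the jaws, within the pads' length; the fingertips stand 14 mm ahead of it and the grasp point (between the pads) lies 5 mm behind it; z points along the fingers, x is the direction in which the jaws open and shut, and the axes are right-handed (so a half turn about z gives the same grasp; the last joint's range is limited). The gripper opens to 85 mm and grips with 20 to 120 N. Pads are 22 mm wide; open, the fingers measure 114 mm over their backs; the gripper's body (76 mm by 85 mm) begins 54 mm behind the grasp point. The pads swing forward as they close: fully open they stand 13 mm farther back than shut.
Start: joints at [-1.345, 0.241, 0.005, 1.335, 0, 1.571], TCP at [0.112, -0.487, 0.245] pointing down, gripper open.
Joint ranges: [-2.72, 2.72], [-1.05, 1.87], [-1.09, 1.28], [-1.99, 2.15], [-1.42, 1.44], [-3.14, 3.14]. Speed limits (rad/s): [2.79, 2.79, 3.14, 3.14, 3.14, 3.14].

## Interface

Orientations are given as a unit quaternion [x, y, z, w].
In Python, from workcell import get_obs, optics, ticket gives the robot as it stands.
- The arm moves only by the shell command python3 -m inch 'ROWS'. ROWS is JSON, a list that holds one entry, the list of rows, each a list of 5 numbers: the finger opening in cm, from 0 to 8.54, then the shift along the tool's x, y, z in cm, then the turn about the tool's z in degrees. In form: [[[fingers, dx, dy, dz, roll], ...]]. A call has exactly 5 rows; each row is the pose to reach, as a shift and turn from the pose measured when the call began, along the tool's axes at that moment; what a row does not reach only later rows make up. A row lasts 1/8 s, in which the tool goes at most 62.5 mm and 10.7 degrees, less where a joint would pass 70% of its speed; a pose out of reach is approached as far as the arm can. A call with a gripper value outside its range is refused whole. The fingers move at their own pace and stop on an object; the grip force is fixed at half the most. Time passes only in rows, so rows that repeat a pose let the fingers close, or fill a call up. It gives the time, the measured TCP pose, the force and the opening at its end, in the units of the state.
- get_obs(): the state, without advancing time (a new reading comes with each control period).
- optics.camera(name): name is "scene" or "top" or "wrist"; returns (picture, depth): 420x560x3 uint8, red, green, blue; 420x560 float32, m along the optical axis (not along the pixel's ray), 0 where there is no reading.
- optics.camera_info(name): a dict with "vfov" (degrees; the focal length in pixels is half the picture's height over the tangent of half this angle, whatever the lens; pixels are square), "cx", "cy" (the principal point, pixels), "k1" (the pictures are not rectified: a ray, as slopes to the right and down, at radius r is drawn at 1 + k1 r^2 times it, then the intrinsics apply), "R" (3x3) and "t" (3): a world point X has camera coordinates R X + t. Camera axes: x right, y down, z forward; pixel columns grow to the right and rows downward; lengths in m; the calibration is good to about 2 mm. A picture is of the moment at which its call begins: read the wrist's pose just before it. camera_info takes no time and is no camera call; for the wrist camera it gives the pose at the moment of the call.
- ticket.job_done(): hands the job in, once; it reports no verdict.
The state is a dict: "clock": time; "joint_pos": joint angles; "joint_vel": joint speeds; "tau": joint torques, N m; "eef_pos": TCP position; "tool_rot": TCP orientation; "ft_force": force on the tool from outside, world axes, zero at the start; "ft_torque": the same for the moment, N m; "grip_width": finger opening in m.
Only numpy, scipy, OpenCV 4.12 (cv2) and the standard library are available. Lean on these libraries where they do the work, as an engineer would, in place of code of your own. Each camera call takes 0.05 s, during which the arm holds its last target.

## Working session

There is one attempt and no reset: what is moved stays moved. The work goes in short steps, Python scripts to look and compute and a shell command to move; the robot and the scene stay as the last step left them, time stands still between calls to the robot, and variables do not carry over. Pictures are saved under pics/ and viewed, and the job is handed in when it is done.

```bash
ls; mkdir -p pics
python3 - <<'E'
from workcell import get_obs, optics, ticket
import cv2,numpy as np
o=get_obs(); print({k:np.round(v,3).tolist() for k,v in o.items()})
for n in ("top","scene"):
    p,d=optics.camera(n); cv2.imwrite(f"pics/{n}0.png",p[:,:,::-1]); np.save(f"pics/{n}0.npy",d)
    print(n,optics.camera_info(n))
E
```

```text
pics
{'clock': 0.0, 'joint_pos': [-1.345, 0.241, 0.004, 1.335, -0.0, 1.571], 'joint_vel': [0.0, -0.0, 0.001, 0.001, 0.001, -0.0], 'tau': [0.001, -37.232, 25.241, 0.017, 0.0, 0.0], 'eef_pos': [0.112, -0.487, 0.244], 'tool_rot': [0.782, -0.623, -0.001, -0.001], 'ft_force': [-0.38, -0.113, 0.399], 'ft_torque': [-0.016, 0.036, -0.02], 'grip_width': 0.086}
top {'vfov': 49.69591305833678, 'cx': 280.7403586413264, 'cy': 219.09912622721853, 'k1': -0.08655297165757321, 'R': array([[ 0.017862  , -0.99968696,  0.01751955],
       [-0.98214294, -0.02082536, -0.18698006],
       [ 0.18728637, -0.01386686, -0.98220747]]), 't': array([0.04061387, 0.57502009, 0.9807536 ])}
scene {'vfov': 52.178495200532915, 'cx': 280.56900788059875, 'cy': 204.96304835257416, 'k1': 0.041600681544475944, 'R': array([[-0.44428381,  0.89572938, -0.01675633],
       [ 0.49175065,  0.22818995, -0.8403039 ],
       [-0.74886127, -0.38157335, -0.54185661]]), 't': array([ 0.18510506, -0.20468555,  1.21528503])}
```

View pics/top0.png

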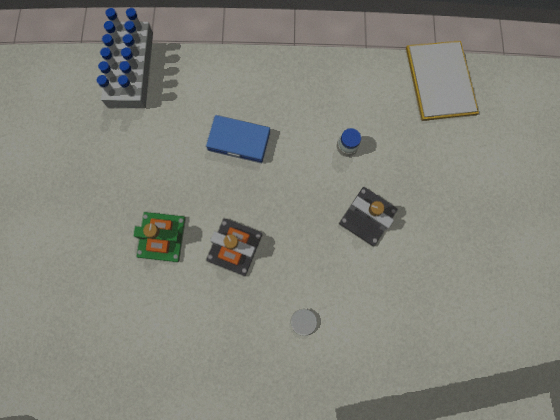

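View pics/scene0.png

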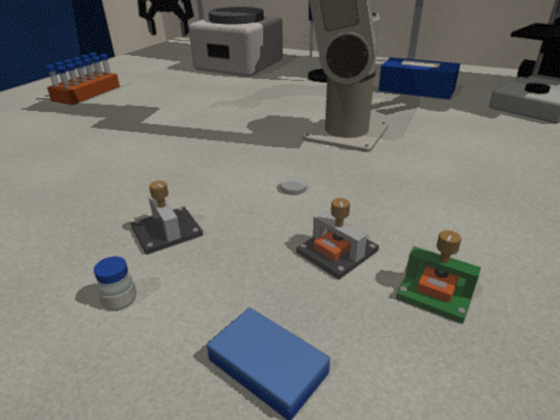

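Candidates in the top view are the green holder at (150,230), which has an orange block but is the look-alike to leave alone; the dark steel holder with an orange block at (231,241); and the empty dark holder at (377,208). In the scene view they are at (448,240), (340,208) and (159,190). The target is the dark steel one with the orange block. I'll confirm that in a crop and measure it.

```bash
cat > h.py <<'E'
import cv2,numpy as np
from workcell import get_obs, optics, ticket
def K(i,h=420):
    f=h/2/np.tan(np.radians(i["vfov"])/2); return f
def ray(i,u,v):
    f=K(i); s=np.array([(u-i["cx"])/f,(v-i["cy"])/f]); x=s.copy()
    for _ in range(30): x=s/(1+i["k1"]*(x@x))
    R=np.array(i["R"]); return -R.T@np.array(i["t"]), R.T@np.array([x[0],x[1],1])
def plane(i,u,v,z):
    c,d=ray(i,u,v); return c+d*(z-c[2])/d[2]
def proj(i,X):
    c=np.array(i["R"])@X+i["t"]; s=c[:2]/c[2]; s=s*(1+i["k1"]*(s@s)); return s*K(i)+[i["cx"],i["cy"]]
def brass(p):
    h=cv2.cvtColor(p,cv2.COLOR_RGB2HSV); return cv2.inRange(h,(10,110,70),(24,255,255))
E
python3 - <<'E'
from h import *
for n,c in (("top",(231,241)),("scene",(340,208))):
    p=cv2.imread(f"pics/{n}0.png")[:,:,::-1].copy(); i=optics.camera_info(n)
    m=brass(p); N,l,s,ce=cv2.connectedComponentsWithStats(m)
    for k in range(1,N):
        if s[k,4]>40: print(n,s[k],ce[k].round(1),plane(i,*ce[k],0.1).round(4))
    cr=p[c[1]-45:c[1]+45,c[0]-45:c[0]+45]; cr=cv2.resize(cr,(400,400),interpolation=cv2.INTER_CUBIC)
    mm=cv2.resize(m[c[1]-45:c[1]+45,c[0]-45:c[0]+45],(400,400),interpolation=0)
    if n=="top": A=cr;B=cv2.cvtColor(mm,cv2.COLOR_GRAY2RGB)
    else: cv2.imwrite("pics/crop0.png",np.hstack([A,cr])[:,:,::-1])
E
```

```text
top [406  45  73  75 394] [427.5  93.4] [ 0.8737 -0.2876  0.1   ]
top [369 201  15  14 143] [376.6 208. ] [ 0.5948 -0.1584  0.1   ]
top [144 219  27  34 447] [156.  235.5] [0.5234 0.3221 0.1   ]
top [218 227  31  38 453] [231.8 245.4] [0.5054 0.1568 0.1   ]
scene [ 69  72  50  29 588] [93.6 85.7] [ 0.2041 -0.7214  0.1   ]
scene [ 48  83  23  21 196] [59.8 93.1] [ 0.2944 -0.7554  0.1   ]
scene [150 181  17  19 207] [158.7 189.7] [ 0.6011 -0.1495  0.1   ]
scene [332 199  17  20 167] [341.3 206.2] [0.5154 0.1634 0.1   ]
scene [439 231  21  23 252] [450.7 240.1] [0.5347 0.3383 0.1   ]
scene [417 270  39  32 228] [438.  287.1] [0.6432 0.3382 0.1   ]
```

View pics/crop0.png

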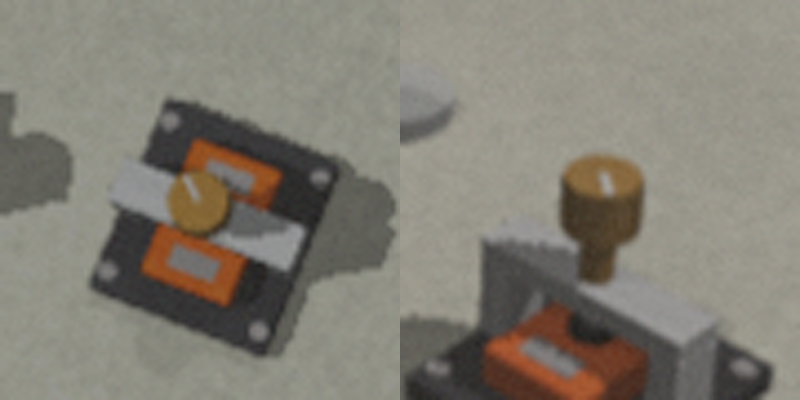

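The crop confirms it: dark steel base, aluminium crossbar, orange block, with the brass head at top pixel (230.6,241.7) and scene pixel (340.5,203.5). I'll get its position next.

Run:
```python
from h import *
a=plane(optics.camera_info("top"),230.6,241.7,.106); b=plane(optics.camera_info("scene"),340.5,203.5,.106)
print(a,b)
it,isc=optics.camera_info("top"),optics.camera_info("scene")
print(plane(it,376.6,208,.104),plane(it,150,230,.106))
# triangulate
c1,d1=ray(it,230.6,241.7);c2,d2=ray(isc,340.5,203.5)
A=np.stack([d1,-d2],1);s=np.linalg.lstsq(A,c2-c1,rcond=None)[0];print(c1+d1*s[0],c2+d2*s[1])
# crossbar direction top view (crop px)
f=lambda x,y:plane(it,186+x*.225,196+y*.225,.06)
q=f(300,250)-f(115,180);print("bar yaw",np.degrees(np.arctan2(q[1],q[0])))
o=get_obs();from scipy.spatial.transform import Rotation as R
M=R.from_quat(o["tool_rot"]).as_matrix();print(M.round(3))
x=(a+b)/2;x[2]=.2
print("tool delta cm",M.T@(x-o["eef_pos"])*100)
print(optics.camera_info("wrist"))
```

```text
[0.51261361 0.15911256 0.106     ] [0.51714541 0.16230176 0.106     ]
[ 0.59383482 -0.15753279  0.104     ] [0.53423586 0.3344395  0.106     ]
[0.51304363 0.15941472 0.10286552] [0.51254453 0.16084501 0.10293492]
bar yaw -109.54111437712646
[[ 0.224 -0.975 -0.   ]
 [-0.975 -0.224  0.002]
 [-0.002  0.    -1.   ]]
tool delta cm [-54.07318074 -53.78212337   4.54935008]
{'vfov': 60.2034332710066, 'cx': 280.67569702031903, 'cy': 213.1071906570231, 'k1': 0.00033151247259965224, 'R': array([[ 0.223807  , -0.97463197, -0.00171832],
       [-0.93979894, -0.21627468,  0.26458119],
       [-0.25824092, -0.05760025, -0.96436188]]), 't': array([-0.50018339, -0.0339064 ,  0.37847731])}
```

Head axis is at about (0.514, 0.160). First travel leg: I roll counterclockwise on the way so that joint 6 has room left for the clockwise turn.

```bash
cat > nxt.py <<'E'
import sys
from h import *
from scipy.spatial.transform import Rotation as R
def st(x=None):
    o=get_obs(); M=R.from_quat(o["tool_rot"]).as_matrix()
    print("t",round(o["clock"],2),"q",np.round(o["joint_pos"],3),"pos",np.round(o["eef_pos"],4),"yaw",np.degrees(np.arctan2(M[1,0],M[0,0])).round(1),"tilt",M[:,2].round(3),"F",np.round(o["ft_force"],2),"T",np.round(o["ft_torque"],3),"w",round(o["grip_width"],4))
    if x is not None: print("delta cm",(M.T@(np.array(x)-o["eef_pos"])*100).round(2))
if __name__=="__main__": st([float(a) for a in sys.argv[1:]] or None)
E
python3 -m inch '[[[8.5,-4,-4,0,-10],[8.5,-8,-8,0,-20],[8.5,-12,-12,0,-30],[8.5,-16,-16,0,-40],[8.5,-20,-20,0,-50]]]'; python3 nxt.py 0.514 0.160 0.2
```

```text
clock: 0.72
eef_pos: [0.2624, -0.2454, 0.2447]
tool_rot: [0.973, -0.232, -0.0, -0.001]
ft_force: [0.7, -0.5, 0.4]
grip_width: 0.0851
t 0.72 q [-7.530e-01 -3.900e-02 -3.120e-01  1.299e+00  1.000e-03  1.285e+00] pos [ 0.2624 -0.2454  0.2447] yaw -26.8 tilt [-0.     0.002 -1.   ] F [ 0.73 -0.51  0.43] T [ 0.052 -0.031  0.032] w 0.0851
delta cm [  4.2  -47.52   4.54]
```

```bash
python3 -m inch '[[[8.5,0.5,-5.5,0,-10],[8.5,1,-11,0,-20],[8.5,1.5,-16.5,0,-30],[8.5,2,-22,0,-40],[8.5,2.5,-27.5,0,-50]]]' >/dev/null; python3 nxt.py 0.512 0.160 0.2
```

```text
t 1.35 q [-0.024  0.061 -0.21   1.3    0.002  1.135] pos [ 0.4091 -0.0094  0.2449] yaw 23.6 tilt [-0.     0.002 -1.   ] F [ 1.25 -0.91  0.13] T [-0.022 -0.039  0.049] w 0.0847
delta cm [ 16.21 -11.4    4.52]
```

```bash
python3 -m inch '[[[8.5,4,-2.8,0.5,-10],[8.5,8,-5.6,1,-20],[8.5,12,-8.4,1.5,-30],[8.5,16.2,-11.4,2,-40],[8.5,16.2,-11.4,2,-50]]]' >/dev/null; python3 nxt.py 0.512 0.160 0.2
python3 -m inch '[[[8.5,0,0,0,-5],[8.5,0,0,0,-10],[8.5,0,0,0,-15],[8.5,0,0,0,-15],[8.5,0,0,0,-15]]]' >/dev/null; python3 nxt.py 0.512 0.160 0.2
python3 - <<'E'
from h import *
i=optics.camera_info("wrist");p,d=optics.camera("wrist"); cv2.imwrite("pics/w1.png",p[:,:,::-1])
m=brass(p);N,l,s,ce=cv2.connectedComponentsWithStats(m)
for k in range(1,N):
    if s[k,4]>100: print(s[k],ce[k].round(1),plane(i,*ce[k],.106).round(4))
print(proj(i,np.array([.514,.16,.106])))
np.save("pics/w1.npy",np.array([i],dtype=object),allow_pickle=True)
E
```

```text
t 1.98 q [0.306 0.327 0.065 1.31  0.002 0.583] pos [0.5127 0.1628 0.2232] yaw 74.1 tilt [-0.002  0.002 -1.   ] F [ 0.1  -0.01  0.1 ] T [-0.088  0.09  -0.005] w 0.0848
delta cm [-0.3   0.02  2.32]
t 2.6 q [0.306 0.328 0.065 1.31  0.002 0.323] pos [0.5125 0.1628 0.2229] yaw 89.1 tilt [-0.003  0.001 -1.   ] F [-0.08  0.78  0.1 ] T [-0.038  0.013  0.012] w 0.0848
delta cm [-0.28 -0.04  2.29]
[ 256  143   62   46 1254] [286.3 165.2] [0.4797 0.1663 0.106 ]
[ 445  165   61   38 1424] [474.8 183.8] [0.4947 0.2958 0.106 ]
[ 240  189   59   46 1637] [272.9 211.1] [0.5118 0.1564 0.106 ]
[ 499  213   44   41 1189] [521.2 232.6] [0.5307 0.3334 0.106 ]
[436 228  54  22 598] [460.8 240.4] [0.5358 0.2909 0.106 ]
[277.99283847 213.99388834]
```

View pics/w1.png

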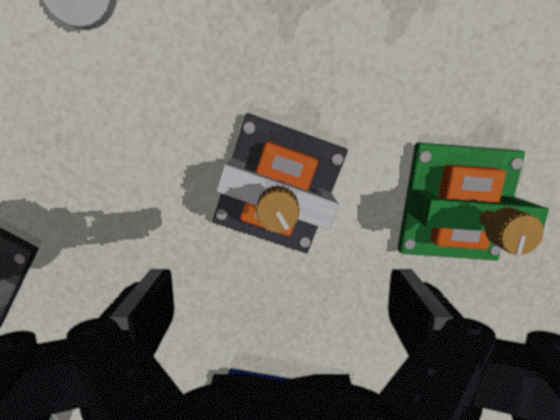

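The target head is at about (278,210), with its white line pointing to the lower right. The green one is at (522,233), well clear. I'll refine the centre with the wrist view.

Run:
```python
from h import *
i=np.load("pics/w1.npy",allow_pickle=True)[0]
p=cv2.imread("pics/w1.png")
cr=cv2.resize(p[175:245,240:310+10],(800,700)[::1] and (800,700),interpolation=cv2.INTER_CUBIC);cv2.imwrite("pics/w1c.png",cr[:600])
for u,v in((278.5,210),(278.5,211),(279,212)):print(plane(i,u,v,.106).round(4))
```

```text
[0.5111 0.1604 0.106 ]
[0.5118 0.1604 0.106 ]
[0.5126 0.1607 0.106 ]
```

View pics/w1c.png

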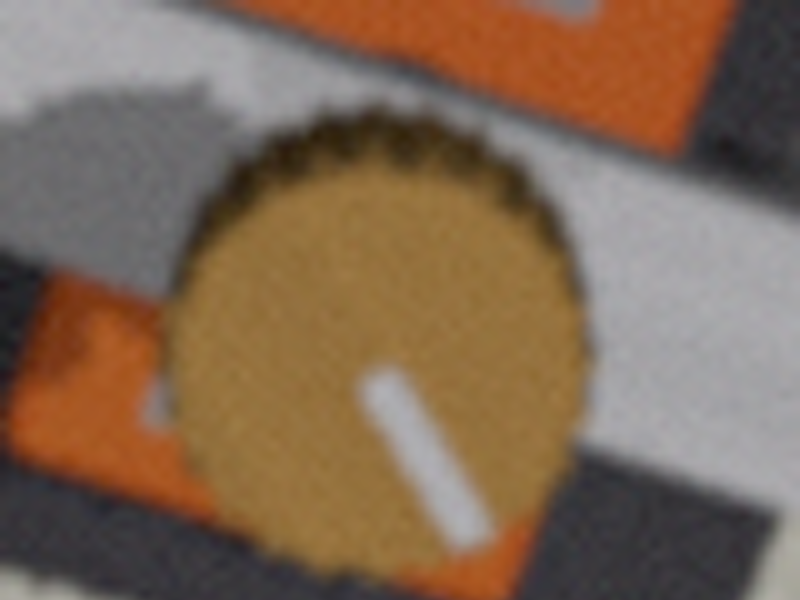

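Centre is (0.513, 0.160), and the wrist and triangulated estimates agree within 1 mm. Next I descend with the jaws open.

```bash
python3 -m inch '[[[8.5,-0.28,0.05,4,0],[8.5,-0.28,0.05,8,0],[8.5,-0.28,0.05,11,0],[8.5,-0.28,0.05,12.5,0],[8.5,-0.28,0.05,13.3,0]]]' >/dev/null; python3 nxt.py 0.513 0.160 0.089
python3 -m inch '[[[8.5,0,0,0,0],[6.5,0,0,0,0],[5,0,0,0,0],[4.2,0,0,0,0],[4.2,0,0,0,0]]]' >/dev/null; python3 nxt.py 0.513 0.160 0.089
python3 - <<'E'
from h import *
i=optics.camera_info("wrist");p,d=optics.camera("wrist"); cv2.imwrite("pics/w2.png",p[:,:,::-1])
np.save("pics/w2.npy",np.array([i],dtype=object),allow_pickle=True)
E
```

```text
t 3.27 q [ 0.302  0.432 -0.149  0.992  0.002  0.318] pos [0.5127 0.1602 0.0896] yaw 89.1 tilt [-0.003  0.001 -1.   ] F [-0.44  0.66  0.89] T [ 0.043  0.026 -0.007] w 0.0843
delta cm [-0.02  0.03  0.06]
t 3.9 q [ 0.302  0.432 -0.149  0.992  0.002  0.318] pos [0.5129 0.1602 0.0899] yaw 89.1 tilt [-0.003  0.001 -1.   ] F [0.33 1.05 0.76] T [-0.054  0.018 -0.023] w 0.0418
delta cm [-0.02  0.01  0.09]
```

View pics/w2.png

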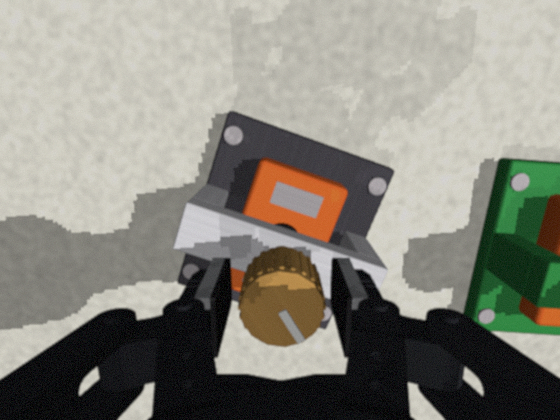

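The head at (282,305) sits centred between the pads, whose inner faces are at x≈228 and x≈335. Closing now.

```bash
python3 -m inch '[[[2.5,0,0,0,0],[2.5,0,0,0,0],[2.5,0,0,0,0],[2.5,0,0,0,0],[2.5,0,0,0,0]]]' >/dev/null
cat > tq.py <<'E'
from nxt import *
def tq(n=5):
    st(); L=[];Y=[]
    for _ in range(n):
        optics.camera("wrist") ; o=get_obs(); L.append(o["ft_torque"]); M=R.from_quat(o["tool_rot"]).as_matrix();Y.append(np.degrees(np.arctan2(M[1,0],M[0,0])));T6=o["tau"]
    L=np.array(L);print("T mean",L.mean(0).round(4),"sd",L.std(0).round(4),"yaw",np.mean(Y).round(2),"tau6",np.round(T6[5],3),"t",o["clock"])
if __name__=="__main__": tq()
E
python3 tq.py
```

```text
t 4.58 q [ 0.302  0.432 -0.149  0.993  0.003  0.318] pos [0.5128 0.1604 0.09  ] yaw 89.1 tilt [-0.003  0.002 -1.   ] F [-0.64  0.66  3.49] T [ 0.22   0.288 -0.057] w 0.0275
T mean [ 0.2329  0.3637 -0.015 ] sd [0.0257 0.0322 0.0242] yaw 89.07 tau6 -0.008 t 4.825
```

Gripped. Now I turn clockwise (+roll), 25° first. The least missing angle is 40°, so this can't reach the seat.

```bash
python3 -m inch '[[[2.5,0,0,0,6],[2.5,0,0,0,12],[2.5,0,0,0,18],[2.5,0,0,0,25],[2.5,0,0,0,25]]]' >/dev/null
python3 tq.py
python3 - <<'E'
from h import *
p,d=optics.camera("wrist"); cv2.imwrite("pics/w3.png",p[:,:,::-1])
E
```

```text
t 5.45 q [ 0.301  0.432 -0.149  0.993  0.002  0.753] pos [0.5127 0.16   0.09  ] yaw 64.1 tilt [-0.003  0.001 -1.   ] F [-1.29  0.27  4.64] T [-0.063  0.458 -0.03 ] w 0.027
T mean [-0.169   0.4232 -0.0062] sd [0.0633 0.0265 0.0363] yaw 64.14 tau6 0.006 t 5.7
```

View pics/w3.png

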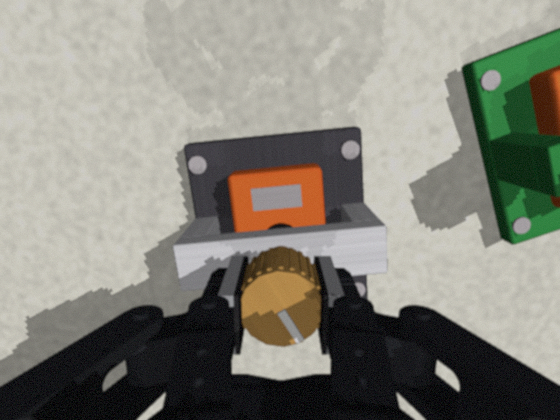

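The white line keeps its place in the wrist view, still (280,313) to (298,340), so the head turns with the jaws and isn't slipping. I go to 38° total, then in small steps.

```bash
python3 -m inch '[[[2.5,0,0,0,4],[2.5,0,0,0,8],[2.5,0,0,0,12],[2.5,0,0,0,12],[2.5,0,0,0,12]]]' >/dev/null
python3 tq.py
python3 -m inch '[[[2.5,0,0,0,1],[2.5,0,0,0,2],[2.5,0,0,0,3],[2.5,0,0,0,4],[2.5,0,0,0,4]]]' >/dev/null
python3 tq.py
```

```text
t 6.38 q [ 0.301  0.431 -0.149  0.993  0.002  0.962] pos [0.5126 0.1599 0.09  ] yaw 52.1 tilt [-0.003  0.001 -1.   ] F [-1.79 -0.87  5.17] T [-0.143  0.47  -0.018] w 0.0272
T mean [-0.1568  0.4642 -0.0535] sd [0.0391 0.0483 0.0078] yaw 52.15 tau6 -0.048 t 6.625
t 7.25 q [ 0.301  0.431 -0.149  0.993  0.002  1.033] pos [0.5126 0.1599 0.09  ] yaw 48.1 tilt [-0.003  0.001 -1.   ] F [-1.89 -1.02  5.79] T [-0.121  0.5   -0.079] w 0.0276
T mean [-0.1464  0.471  -0.0376] sd [0.0182 0.0221 0.0267] yaw 48.1 tau6 -0.038 t 7.5
```

```bash
python3 -m inch '[[[2.5,0,0,0,1],[2.5,0,0,0,1.5],[2.5,0,0,0,2],[2.5,0,0,0,2.5],[2.5,0,0,0,3]]]' >/dev/null
python3 tq.py
python3 -m inch '[[[2.5,0,0,0,1],[2.5,0,0,0,1.5],[2.5,0,0,0,2],[2.5,0,0,0,2.5],[2.5,0,0,0,3]]]' >/dev/null
python3 tq.py
```

```text
t 8.12 q [ 0.301  0.431 -0.149  0.993  0.002  1.086] pos [0.5126 0.1598 0.09  ] yaw 45.1 tilt [-0.003  0.001 -1.   ] F [-3.04 -0.7   5.76] T [-0.162  0.396  0.124] w 0.0272
T mean [-0.125   0.4813  0.0086] sd [0.0379 0.0388 0.0184] yaw 45.07 tau6 0.007 t 8.375
t 9.0 q [ 0.301  0.431 -0.149  0.993  0.002  1.138] pos [0.5125 0.1598 0.09  ] yaw 42.0 tilt [-0.003  0.001 -1.   ] F [-1.93  0.01  3.93] T [-0.074  0.424  0.012] w 0.0273
T mean [-0.1461  0.4717  0.045 ] sd [0.0238 0.0093 0.023 ] yaw 42.05 tau6 0.007 t 9.25
```

```bash
sed -i 's/L=\[\];Y=\[\]/L=[];Y=[];Q=[]/; s/T6=o\["tau"\]/Q.append(o["tau"][5])/; s/np.round(T6\[5\],3)/np.round(Q,3)/' tq.py
python3 -m inch '[[[2.5,0,0,0,0.5],[2.5,0,0,0,1],[2.5,0,0,0,1.5],[2.5,0,0,0,2],[2.5,0,0,0,2.5]]]' >/dev/null
python3 tq.py
python3 -m inch '[[[2.5,0,0,0,0.5],[2.5,0,0,0,1],[2.5,0,0,0,1.5],[2.5,0,0,0,2],[2.5,0,0,0,2.5]]]' >/dev/null
python3 tq.py
```

```text
t 9.88 q [ 0.301  0.431 -0.149  0.993  0.002  1.182] pos [0.5125 0.1598 0.09  ] yaw 39.5 tilt [-0.003  0.001 -1.   ] F [-1.57 -1.06  5.25] T [-0.088  0.455  0.077] w 0.0274
T mean [-0.1208  0.4553  0.0448] sd [0.0199 0.0135 0.0308] yaw 39.53 tau6 [0.109 0.075 0.05  0.047 0.046] t 10.125
t 10.75 q [ 0.301  0.431 -0.149  0.994  0.002  1.226] pos [0.5125 0.1598 0.09  ] yaw 37.0 tilt [-0.003  0.001 -1.   ] F [-1.93 -0.79  5.53] T [-0.158  0.422  0.168] w 0.0275
T mean [-0.1492  0.4612  0.1405] sd [0.0128 0.0342 0.0404] yaw 37.03 tau6 [0.158 0.161 0.141 0.136 0.136] t 11.0
```

tau6 settles much cleaner than the wrist torque. It rose from 0.046 to 0.136 N m over the last 2.5°, so the screw has reached its seat with strain near 0.045. A small 2° step should confirm the slope, with about 0.164 N m expected.

```bash
python3 -m inch '[[[2.5,0,0,0,0.5],[2.5,0,0,0,1],[2.5,0,0,0,1.5],[2.5,0,0,0,2],[2.5,0,0,0,2]]]' >/dev/null
python3 tq.py
python3 - <<'E'
from h import *
p,d=optics.camera("wrist"); cv2.imwrite("pics/w4.png",p[:,:,::-1])
E
```

```text
t 11.62 q [ 0.301  0.431 -0.149  0.994  0.002  1.261] pos [0.5124 0.1598 0.09  ] yaw 35.0 tilt [-0.003  0.001 -1.   ] F [-2.62 -0.67  5.24] T [-0.141  0.466  0.11 ] w 0.0273
T mean [-0.1665  0.4619  0.1731] sd [0.026  0.0294 0.0125] yaw 35.03 tau6 [0.165 0.163 0.163 0.163 0.163] t 11.875
```

View pics/w4.png

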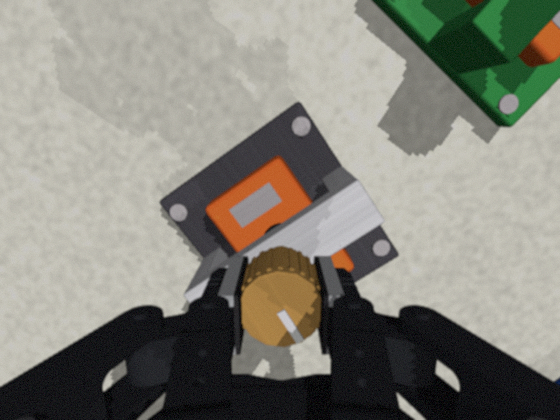

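The reading is 0.163 N m, as predicted, so strain is about 0.08 rad and the screw is snug. The line hasn't moved relative to the jaws, so there was no slip. I release with the tool still, then lift.

```bash
python3 -m inch '[[[4.5,0,0,0,0],[6,0,0,0,0],[6,0,0,0,0],[6,0,0,0,0],[6,0,0,0,0]]]' >/dev/null; python3 nxt.py
python3 -m inch '[[[6,0,0,-2,0],[6,0,0,-5,0],[6,0,0,-9,0],[6,0,0,-13,0],[6,0,0,-13,0]]]' >/dev/null; python3 nxt.py
python3 - <<'E'
from h import *
i=optics.camera_info("wrist");p,d=optics.camera("wrist"); cv2.imwrite("pics/w5.png",p[:,:,::-1])
np.save("pics/w5.npy",np.array([i],dtype=object),allow_pickle=True)
p,d=optics.camera("top"); cv2.imwrite("pics/top5.png",p[:,:,::-1])
E
```

```text
t 12.55 q [ 0.301  0.431 -0.149  0.993  0.002  1.261] pos [0.5125 0.1598 0.09  ] yaw 35.0 tilt [-0.003  0.001 -1.   ] F [-0.02 -0.49 -0.11] T [ 0.007 -0.023 -0.026] w 0.0604
t 13.18 q [0.301 0.325 0.063 1.304 0.002 1.26 ] pos [0.5151 0.1604 0.2239] yaw 35.0 tilt [ 0.004  0.003 -1.   ] F [ 0.21 -0.23 -0.81] T [-0.059 -0.009 -0.073] w 0.06
```

View pics/w5.png

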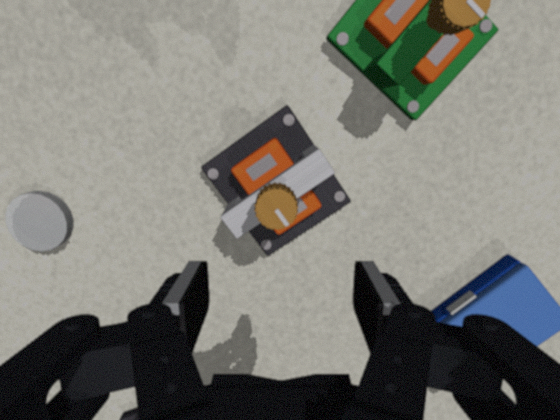

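Run:
```python
from h import *
for n,(u0,v0) in (("w1",(278,212)),("w5",(277,206))):
    i=np.load(f"pics/{n}.npy",allow_pickle=True)[0]; p=cv2.imread(f"pics/{n}.png")
    h=cv2.cvtColor(p,cv2.COLOR_BGR2HSV); m=cv2.inRange(h,(0,0,140),(180,60,255)); 
    k=np.zeros_like(m);cv2.circle(k,(u0,v0),19,255,-1);m&=k
    N,l,s,ce=cv2.connectedComponentsWithStats(m);b=1+np.argmax(s[1:,4]);ys,xs=np.where(l==b)
    P=np.array([plane(i,x,y,.106)[:2] for x,y in zip(xs,ys)])
    vx=cv2.fitLine(P.astype(np.float32),cv2.DIST_L2,0,1e-4,1e-4).ravel(); d=vx[:2]
    c=plane(i,u0,v0,.106)[:2]; d=d*np.sign(d@(P.mean(0)-c)); print(n,len(P),P.mean(0).round(4),"ang",np.degrees(np.arctan2(d[1],d[0])).round(1))
a=cv2.imread("pics/top0.png")[175:275,110:410];b=cv2.imread("pics/top5.png")[175:275,110:410]
cv2.imwrite("pics/cmp.png",cv2.resize(np.vstack([a,b]),None,fx=2.6,fy=2.6,interpolation=cv2.INTER_CUBIC))
```

```text
w1 90 [0.5187 0.1629] ang 29.3
w5 79 [0.518  0.1573] ang -19.5
```

View pics/cmp.png

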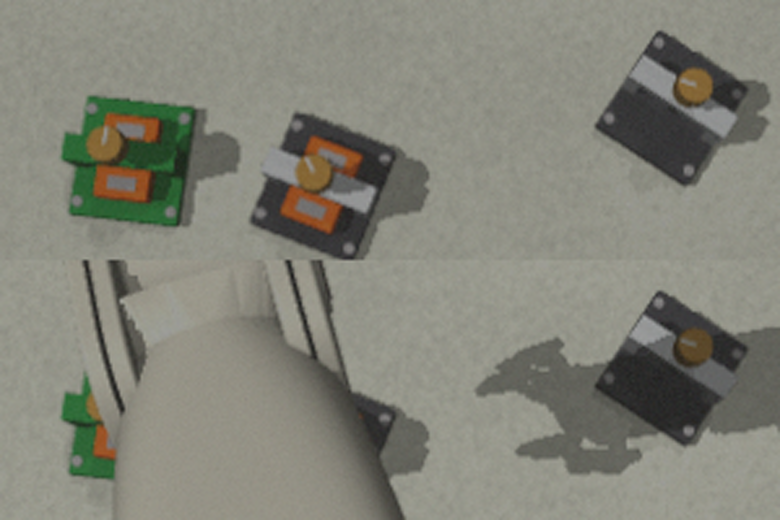

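The mark turned 48.8° clockwise net, against 54° of jaw turn, so the head sprang back about 5° when released. That matches a strain of about 0.08 rad. The empty holder's white line is unchanged. The gripper is clear, so I hand in.

```bash
python3 -c "
from workcell import ticket,get_obs
print(ticket.job_done(),get_obs()['clock'])"
```

```text
the job is handed in; nothing more can be done
the job is handed in; nothing more can be done
```

I tightened the thumbscrew on the dark steel holder with the orange block until it seated, let go and lifted the gripper clear. I handed the job in at about 13.5 s of the 40 s allowed; no verdict is reported.

- **Seating:** Torque stayed near 0.05 N m until about 49.5° of clockwise turn. It then rose to 0.136 and finally 0.163 N m, which means a strain of about 0.08 rad: snug, and well below overtightened.
- **Grip:** The white line stayed in place relative to the jaws throughout, so the head did not slip.
- **After release:** The wrist camera shows a net clockwise turn of 48.8°. The jaws turned 54°, so the head sprang back about 5°, which fits that strain. The 48.8° and 49.5° readings differ by less than 1°.
- **Other holders:** In the top view the empty holder's mark looks unchanged. The arm partly hid the green look-alike in that picture, but the gripper never came near it.
- **Less certain readings:** The wrist torque was noisy (about 0.03 N m), so I relied on the steadier joint 6 torque near the seat. Some of the stationary readings before seating were slightly negative, which I put down to friction. The gripper read about 27 mm while holding the 30 mm head; I did not find out why.

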